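Set the code wheels and unlock the cash box

ROBOT

A 6-joint arm with a two-finger parallel gripper is mounted at the origin on a cart in front of the work surface, level with it; the furniture and walls round the work are solid. World frame = base frame: x ahead of the robot, y to its left, z up, the work surface at z = 0. Lengths are in m, angles in rad, forces in N, time in s.
With the tool pointing down it reaches from about 0.375 to 0.975 m from the base axis. Payload 3.8 kg.
Tool frame: the origin (TCP) lies at the very end of the fingers, on their centre line; the grasp point (between the pads) lies bot.hold_point_z behind it (bot.hold_point_z is the distance from the TCP to the grasp point, in m); z points along the fingers, y is the line along which they close (so a half turn about z gives the same grasp; the last joint's range is limited). The gripper opens to 85 mm and grips with 20 to 120 N. Pads are 22 mm wide; open, the fingers measure 114 mm over their backs; the gripper's body (76 mm by 85 mm) begins 54 mm behind the grasp point. The pads swing forward as they close: fully open they stand 13 mm farther back than shut.
Start: joints at [1.134, 0.264, 1.604, -0, 1.274, -0.037], TCP at [0.263, 0.622, 0.231] pointing down, gripper open.
Joint ranges: [-2.63, 2.63], [-0.94, 2.18], [0.31, 2.57], [-1.31, 4.45], [0, 2.66], [-2.55, 2.55]. Speed limits (rad/s): [2.57, 2.57, 3.14, 3.14, 3.14, 3.14].

INTERFACE

Orientations are given as a rotation vector (axis times angle).
In Python, from workcell import bot, viewer, telemetry, finish_job gives the robot as it stands (bot), with the cameras (viewer), the readings (telemetry) and the job as plain functions.
- The arm moves only by the tool send_path, called after "Request:" as name([rows], argument=value, ...), one row to a line, values as JSON. Schema: {"type":"object","properties":{"motion":{"type":"array","items":{"type":"array","items":{"type":"array","items":{"type":"number"},"minItems":4,"maxItems":4},"minItems":1,"maxItems":5},"minItems":1,"maxItems":1},"jaw":{"type":"number"},"force":{"type":"number"},"only":{"type":"string"},"quiet":{"type":"boolean"},"lines":{"type":"string"}},"required":["motion"],"additionalProperties":false}. motion is a list that holds a single list of rows (three levels of brackets), with 1 to 5 rows, each of 4 numbers: dx, dy, dz in m, then a turn about the tool's z in rad; each row shifts and turns the commanded pose from where the row before left it, along the tool's axes as they then stand; what a row does not reach is not made up. A row lasts 1/8 s, in which the tool goes at most 0.0625 m and 0.188 rad, less where a joint would pass 70% of its speed; a pose out of reach is approached as far as the arm can. jaw is the opening from 0.0 (shut) to 1.0 (fully open), set as the call begins (left out keeps the last). The fingers move at their own pace and stop on an object; force is the grip in N (left out, the last holds). Time passes only in rows, so rows that do not move let the fingers close. The tool returns the time, the measured TCP pose, the force, the opening and the grip force at its end. only (a regular expression) keeps the lines of the reply that match it, lines (a string "A,B") keeps lines A to B, and quiet returns only ok. Input that does not fit is refused with a message, and nothing moves.
- telemetry.read_state(): the state, without advancing time (a new reading comes with each control period).
- viewer.read_camera(name): name is "side" or "top"; returns the picture (480x640x3 uint8, red, green, blue); there is no depth.
- viewer.camera_info(name): a dict with "intrinsics" (3x3 intrinsics, pixels), "k1" (the pictures are not rectified: a ray, as slopes to the right and down, at radius r is drawn at 1 + k1 r^2 times it, then the intrinsics apply), "extrinsics" (4x4, takes a point from camera to world coordinates). Camera axes: x right, y down, z forward; pixel columns grow to the right and rows downward; lengths in m; the calibration is good to about 2 mm. A picture is of the moment at which its call begins. camera_info takes no time and is no camera call.
- finish_job(): hands the job in; it is judged then, once.
The state is a dict: "time": time; "q": joint angles; "joint_vel": joint speeds; "joint_torque": joint torques, N m; "tool_pos": TCP position; "tcp_rot": TCP orientation; "wrist_force": force on the tool from outside, world axes, zero at the start; "torque": the same for the moment, N m; "width": opening from 0.0 (shut) to 1.0 (fully open); "grip_force": force on a finger pad.
Only numpy, scipy, OpenCV 4.12 (cv2) and the standard library are available. Lean on these libraries where they do the work, as an engineer would, in place of code of your own. Each camera call takes 0.05 s, during which the arm holds its last target. There are 200 camera calls.

TASK

Unlock the cash box on the counter: set its three code wheels to 4 - 1 - 3 (left, middle, right; the bar on each wheel beside that tick of its scale, counting the five ticks from the side nearest you), then slide the bolt knob on the right fully to the left. Leave the things standing around the box where they are.

Things in the scene. Friction and masses are not known exactly. Their poses are not given: they have to be found in the camera images.
- cash_box: low grey steel cash box, fixed to the counter, 156 (x) x 256 (y) x 62 mm to the top of its lid, with a dark lock case 94 x 226 mm on the lid, its top 82 mm above the counter. Origin: centre of its underside; x points to its back (away from the robot), y to its left, z up. Three black rubber thumbwheels stand half out of the case in a row along y; left = +y, as the robot sees it
- axle_left (a point): centre of the left wheel, on its axle, 78 mm above the counter, at (0, 64, 78) mm in the box's frame. Each wheel: radius 28 mm (top 106 mm above the counter), 16 mm wide, axle along the box's y, 48 mm from the next. The rubber is driven by friction: a fingertip pressed on it with 5 to 15 N and drawn along turns it; that takes about 1 N at the tread, and a wheel stays where it is left
- axle_middle (a point): the same for the middle wheel, at (0, 16, 78) mm in the box's frame. At the left side of each wheel is a metal scale of 24.5 mm radius, concentric with it and fixed, with five raised ticks 0.45 rad apart round its rim: tick 3 (the longest) at the very top, tick 1 nearest the robot, tick 5 farthest from it
- axle_right (a point): the same for the right wheel, at (0, -32, 78) mm in the box's frame. Across the black tread of each wheel runs one bare metal bar, 5 mm wide: its mark
- wheel_left (a joint): angle of the left wheel, rad: 0 with its bar straight up (tick 3); grows as the top of the wheel moves away from the robot. Tick n is at 0.45*(n-3). Stops at -1.1 and 1.1
- wheel_middle (a joint): the same for the middle wheel
- wheel_right (a joint): the same for the right wheel
- bolt (a joint): travel of the bolt, m: 0 locked (right), 0.025 fully open (left, the box's +y). It needs about 2 to 4 N. Teeth on it are stopped after 1.5 mm by gate discs on the wheels unless every wheel is within about 0.14 rad of its code number; once open it holds the wheels
- bolt_knob (a point): centre of the top of the bolt's upright steel knob, 107 mm above the counter; the knob is 16 (x) x 14 (y) mm and stands 24 mm above the lock case on a flange 3 mm thick and 18 mm wide along y. Locked, it is at (0, -98) mm in the box's frame, 23 mm inside the right end of the case; the space above the case on its right is free
- label_roll: bystander: white roll of labels, 85 mm across, 40 mm high, standing behind the box; origin at the centre of its underside
- salad_tub: bystander: round salad tub, 95 mm across, 51 mm high, behind the box; origin at the centre of its underside
- pick_jar: bystander: jar of wooden picks, 48 mm across, 73 mm high, right of the box; origin at the centre of its underside
- brass_weight: bystander: brass check weight, 38 mm across, 57 mm high, left of the box; origin at the centre of its underside. Further left, beyond world y = 0.12, stands the big slicer, up to 0.42 m high: pass over or round it

How it is judged:
On the way, in this order (a step that is already met when the one before it is completed fails the run):
1. all three wheels stand at their code numbers 4 - 1 - 3 (value of joint wheel_left between 0.25 and 0.65 rad and value of joint wheel_middle below -0.7 rad and value of joint wheel_right between -0.2 and 0.2 rad), for 0.2 s.
2. the bolt is slid fully to the left (value of joint bolt above 0.021 m), for 0.2 s.
At the end, for the whole second after the job is handed in: the wheels stand within 0.2 rad of code 4 - 1 - 3 (left 0.45, middle -0.90, right 0 rad; middle at most -0.7) and the bolt is open, beyond 21 of its 25 mm (all of step 1 and value of joint bolt above 0.021 m); the robot touches nothing.
It fails at once if the label roll is moved more than 30 mm (distance of label_roll from where it was at the start of the episode above 0.03 m).
It fails at once if the salad tub is moved more than 30 mm (distance of salad_tub from where it was at the start of the episode above 0.03 m).
It fails at once if the pick jar is moved more than 30 mm (distance of pick_jar from where it was at the start of the episode above 0.03 m).
It fails at once if the brass weight is moved more than 30 mm (distance of brass_weight from where it was at the start of the episode above 0.03 m).
It also fails if it takes over 64 s, if anything falls off the work surface, if the arm or the gripper's body presses on something with over 40 N, if the wrist force passes 120 N, or if a joint passes its speed limit or range.

## Working session

There is one attempt and no reset: what is moved stays moved. The work goes in short steps, Python scripts to look and compute and a tool call to move; the robot and the scene stay as the last step left them, time stands still between calls to the robot, and variables do not carry over. Pictures are saved under pics/ and viewed, at most 10 in all, crops included, and the job is handed in when it is done.

```bash
ls; mkdir -p pics
```

Run:
```python
from workcell import bot, viewer, telemetry, finish_job
import cv2,numpy as np
np.set_printoptions(precision=4,suppress=True)
for n in("top","side"):
    im=viewer.read_camera(n); cv2.imwrite(f"pics/{n}0.png",im[:,:,::-1])
    c=viewer.camera_info(n); print(n,c["intrinsics"],c["k1"],c["extrinsics"])
s=telemetry.read_state(); print(s, bot.hold_point_z)
```

```text
pics
workcell.py
top [[513.4218   0.     326.1648]
 [  0.     513.4218 237.1154]
 [  0.       0.       1.    ]] -0.15053565692738077 [[ 0.0131 -0.9949  0.0997  0.5509]
 [-0.9999 -0.0126  0.0055 -0.1613]
 [-0.0042 -0.0998 -0.995   0.9532]
 [ 0.      0.      0.      1.    ]]
side [[518.5614   0.     314.3823]
 [  0.     518.5614 239.2337]
 [  0.       0.       1.    ]] 0.02353269542675713 [[-0.0766  0.4199 -0.9043  1.5638]
 [ 0.997   0.0233 -0.0736 -0.0606]
 [-0.0098 -0.9072 -0.4205  0.5304]
 [ 0.      0.      0.      1.    ]]
{'time': 0.1, 'q': array([ 1.1341,  0.2647,  1.6053, -0.    ,  1.2737, -0.0369]), 'joint_vel': array([-0.0002, -0.0044, -0.0041,  0.0002, -0.0003, -0.0008]), 'joint_torque': array([  0.001 , -51.6704, -36.8593,   0.0001,   0.0062,   0.    ]), 'tool_pos': array([0.2624, 0.6212, 0.2301]), 'tcp_rot': array([-0.6237, -3.0786,  0.0032]), 'wrist_force': array([ 0.1546, -0.1718, -0.0908]), 'torque': array([ 0.0293,  0.0205, -0.0469]), 'grip_force': 0.0, 'width': 0.9962440606772623} 0.0187
```

View pics/top0.png

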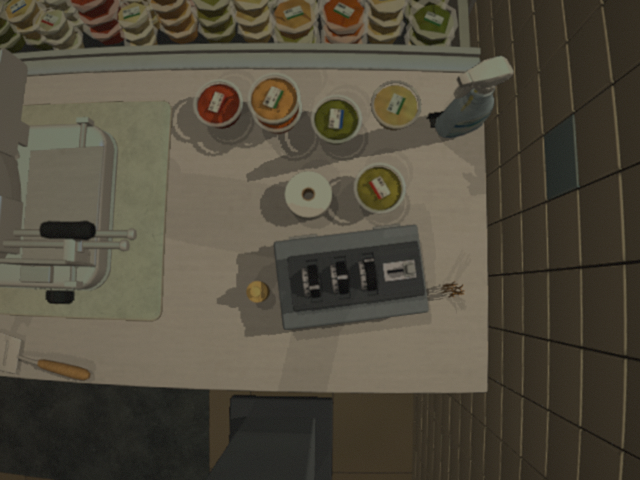

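View pics/side0.png

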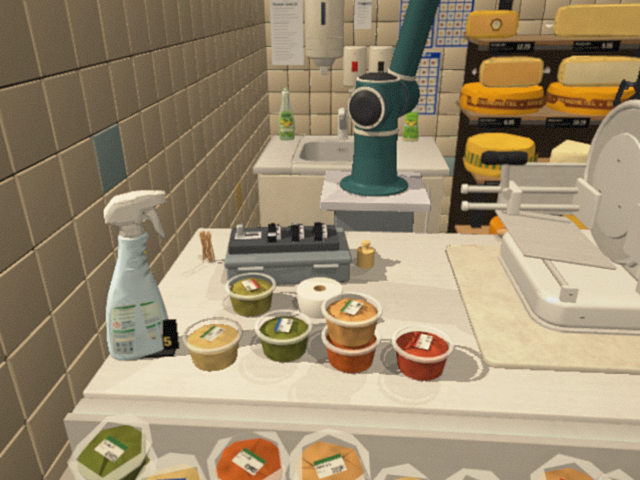

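The top view shows the box lid with corners near (275,241), (415,226), (427,314) and (283,328). The wheels are near (311,280), (340,277) and (368,272), and the knob is around (400,270). The side view shows the wheels' back sides near (273,232), (295,232) and (318,232).

Create h.py:
```python
from workcell import bot, viewer, telemetry, finish_job
import cv2,numpy as np
np.set_printoptions(precision=4,suppress=True)
C={n:viewer.camera_info(n) for n in("top","side")}
def ray(n,uv):
    c=C[n];K=c["intrinsics"];d=((uv[0]-K[0,2])/K[0,0],(uv[1]-K[1,2])/K[1,1]);d=np.array(d);u=d.copy()
    for _ in range(20): u=d/(1+c["k1"]*(u@u))
    E=c["extrinsics"];return E[:3,3],E[:3,:3]@np.r_[u,1]
def onz(n,uv,z):
    o,d=ray(n,uv);return o+d*(z-o[2])/d[2]
def proj(n,p):
    c=C[n];E=c["extrinsics"];q=E[:3,:3].T@(np.asarray(p,float)-E[:3,3]);s=q[:2]/q[2];s=s*(1+c["k1"]*(s@s));K=c["intrinsics"]
    return s*K[0,0]+K[:2,2]
```

Run:
```python
from h import *
P=[onz("top",u,.062)[:2] for u in((275,241),(415,226),(427,314),(283,328))]
print(np.array(P),np.mean(P,0))
for a,b in((1,0),(2,3)): d=P[b]-P[a];print(np.linalg.norm(d),np.arctan2(-d[0],d[1]))
for a,b in((3,0),(2,1)): d=P[b]-P[a];print(np.linalg.norm(d),np.arctan2(d[1],d[0]))
for nm,u,z in(("roll",(308,195),.04),("tub",(380,188),.051),("brass",(258,291),.057),("jar",(445,291),.08)):print(nm,onz("top",u,z))
im=cv2.imread("pics/top0.png");t=im[215:340,265:435];t=cv2.resize(t,None,fx=4.5,fy=4.5,interpolation=cv2.INTER_CUBIC);cv2.imwrite("pics/top0c.png",cv2.convertScaleAbs(t,alpha=1.6,beta=20))
im=cv2.imread("pics/side0.png");t=im[210:290,215:360];t=cv2.resize(t,None,fx=5,fy=5,interpolation=cv2.INTER_CUBIC);cv2.imwrite("pics/side0c.png",cv2.convertScaleAbs(t,alpha=1.3,beta=20))
```

```text
[[ 0.6323 -0.0671]
 [ 0.6618 -0.312 ]
 [ 0.5085 -0.3329]
 [ 0.4818 -0.084 ]] [ 0.5711 -0.199 ]
0.24668062938215174 0.12001593873694476
0.25031211692638233 0.1070882674949592
0.15144268856905216 0.11178482495183138
0.1546914860808232 0.13529884365055853
roll [ 0.7184 -0.1224  0.04  ]
tub [ 0.7308 -0.2514  0.051 ]
brass [ 0.5448 -0.0387  0.057 ]
jar [ 0.5486 -0.3604  0.08  ]
```

View pics/top0c.png

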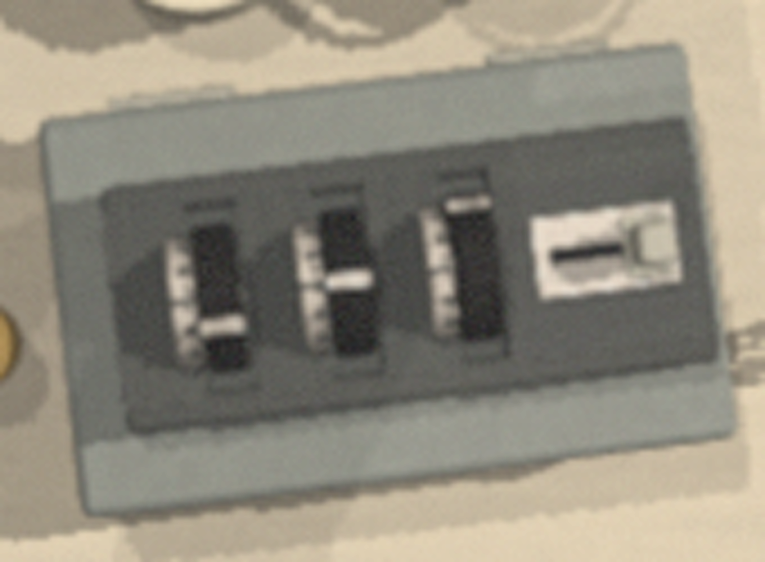

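View pics/side0c.png

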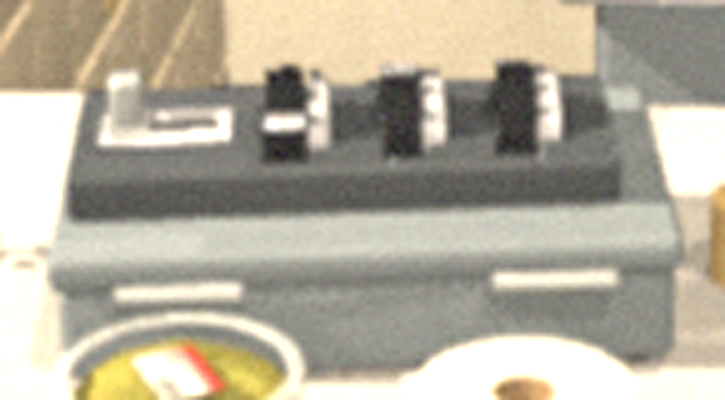

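Add to h.py:
```python
yaw=0.117
def setbox(c,y):
    global B0,Rb
    B0=np.array([*c,0]);Rb=np.array([[np.cos(y),-np.sin(y),0],[np.sin(y),np.cos(y),0],[0,0,1]])
setbox((.5711,-.199),yaw)
def bx(p): return Rb.T@(np.asarray(p)-B0)
def w(p): return B0+Rb@np.asarray(p)
def bar(n,uv):
    o,d=ray(n,uv);o=bx(o)-[0,0,.078];d=Rb.T@d
    a=d[0]**2+d[2]**2;b=o[0]*d[0]+o[2]*d[2];c=o[0]**2+o[2]**2-.028**2
    t=(-b-np.sqrt(b*b-a*c))/a;p=o+d*t;return p[1],np.arctan2(p[0],p[2])
```

Run:
```python
from h import *
f=lambda u,v:(265+(u+.5)/4.5-.5,215+(v+.5)/4.5-.5)
for u in((222,327),(350,279),(468,205)):print(bar("top",f(*u)))
print("side R",bar("side",(215+284/5,210+122/5)))
print("knob",bx(onz("top",f(655,243),.107)),bx(onz("side",(215+124/5,210+76/5),.107)))
C4=[bx(onz("top",f(*u),.082)) for u in((102,197),(688,118),(716,361),(130,432))]
print(np.array(C4),np.mean(C4,0))
L=[bx(onz("top",f(*u),.062)) for u in((40,120),(682,44),(735,435),(88,515))];print(np.array(L),np.mean(L,0))
```

```text
(np.float64(0.0632155189069554), np.float64(-0.40948234920662047))
(np.float64(0.01476197099873058), np.float64(0.05056924059201914))
(np.float64(-0.03244578028858344), np.float64(1.0668019918417597))
side R (np.float64(-0.031176956145564042), np.float64(1.0969420562952468))
knob [ 0.0026 -0.0981  0.107 ] [ 0.0105 -0.097   0.107 ]
[[ 0.0423  0.104   0.082 ]
 [ 0.049  -0.1204  0.082 ]
 [-0.0435 -0.1201  0.082 ]
 [-0.0466  0.1022  0.082 ]] [ 0.0003 -0.0086  0.082 ]
[[ 0.0759  0.1265  0.062 ]
 [ 0.0795 -0.1252  0.062 ]
 [-0.0733 -0.1278  0.062 ]
 [-0.0773  0.1228  0.062 ]] [ 0.0012 -0.0009  0.062 ]
```

Request:
send_path([
  [[0,0,-0.06,0],[0,0,-0.06,0],[0,0,-0.06,0],[0,0,-0.06,0],[0,0,-0.02,0]],
], jaw=0, force=20)

```text
time: 0.72
tool_pos: [0.2629, 0.6223, 0.497]
tcp_rot: [0.623, 3.077, 0.012]
wrist_force: [0.2, -0.3, -0.1]
width: 0.002
grip_force: 0.0
```

Request:
send_path([
  [[0,0,0,0.18],[0,0,0,0.18],[0,0,0,0.18],[0,0,0,0.18],[0,0,0,0.18]],
])

```text
time: 1.35
tool_pos: [0.2627, 0.6216, 0.4905]
tcp_rot: [1.908, 2.495, -0.002]
wrist_force: [0.3, -0.3, 0.5]
width: 0.001
grip_force: 0.0
```

Request:
send_path([
  [[0,0,0,0.14],[0,0,0,0]],
])

```text
time: 1.6
tool_pos: [0.2627, 0.6217, 0.4905]
tcp_rot: [2.069, 2.363, -0.002]
wrist_force: [-0.4, 0.9, -0.2]
width: -0.001
grip_force: 0.0
```

```bash
sed -i 's/setbox((.5711,-.199),yaw)/setbox((.5721,-.199),0.132)/' h.py
```

Add to h.py:
```python
def off(p):
    s=telemetry.read_state();R,_=cv2.Rodrigues(s["tcp_rot"]);return R.T@(w(p)-s["tool_pos"]),np.degrees(np.arctan2(R[1,0],R[0,0])),bx(s["tool_pos"])
```

```bash
python3 -c "
from h import *
print(off((-.006,.064,.125)))"
```

```text
(array([-0.79  ,  0.1925,  0.3662]), np.float64(97.592592682228), array([-0.1987,  0.8543,  0.4905]))
```

Request:
send_path([
  [[-0.06,0.0146,0,0],[-0.06,0.0146,0,0],[-0.06,0.0146,0,0],[-0.06,0.0146,0,0],[-0.06,0.0146,0,0]],
])

```text
time: 2.22
tool_pos: [0.3746, 0.3319, 0.4911]
tcp_rot: [2.067, 2.365, 0.0]
wrist_force: [0.3, -0.0, 0.4]
width: -0.003
grip_force: 0.0
```

Request:
send_path([
  [[-0.06,0.0146,0,0],[-0.06,0.0146,0,0],[-0.06,0.0146,0,0],[-0.06,0.0146,0,0],[-0.06,0.0146,0,0]],
])

```text
time: 2.85
tool_pos: [0.4861, 0.044, 0.4913]
tcp_rot: [2.067, 2.365, 0.001]
wrist_force: [1.0, 0.5, 0.7]
width: -0.004
grip_force: 0.0
```

Request:
send_path([
  [[-0.06,0.0146,0,0],[-0.06,0.0146,0,0],[-0.06,0.0146,0,0],[-0.01,0.0026,0,0],[0,0,0,0]],
])

```text
time: 3.48
tool_pos: [0.5566, -0.1367, 0.4906]
tcp_rot: [-2.07, -2.361, 0.0]
wrist_force: [0.9, 1.3, 0.4]
width: -0.005
grip_force: 0.0
```

```bash
python3 -c "
from h import *
print(off((-.006,.064,.125)))"
```

```text
(array([-0.0002,  0.0016,  0.3656]), np.float64(97.5137611487297), array([-0.0071,  0.0638,  0.4906]))
```

Request:
send_path([
  [[0,0,0.06,0],[0,0,0.06,0],[0,0,0.06,0],[0,0,0.06,0],[0,0,0.06,0]],
])

```text
time: 4.1
tool_pos: [0.5566, -0.1341, 0.1906]
tcp_rot: [2.066, 2.365, 0.002]
wrist_force: [1.7, 0.4, 0.6]
width: 0.001
grip_force: 0.0
```

Request:
send_path([
  [[0,0.001,0.05,0],[0,0,0.024,0],[0,0,0,0]],
])

```text
time: 4.47
tool_pos: [0.5556, -0.1338, 0.1153]
tcp_rot: [-2.065, -2.362, 0.003]
wrist_force: [-0.4, -0.4, -0.1]
width: -0.002
grip_force: 0.0
```

Run:
```python
from h import *
print(off((-.006,.064,.106)))
t=viewer.read_camera("top")[:,:,::-1];s=viewer.read_camera("side")[:,:,::-1]
f=lambda i:cv2.convertScaleAbs(cv2.resize(i,(680,300),interpolation=cv2.INTER_CUBIC),alpha=1.4,beta=15)
cv2.imwrite("pics/a1.png",np.vstack([f(t[240:315,265:435]),f(s[195:270,200:370])]))
```

```text
(array([-0.0029,  0.0019,  0.0093]), np.float64(97.67439976637421), array([-0.0078,  0.0668,  0.1153]))
```

View pics/a1.png

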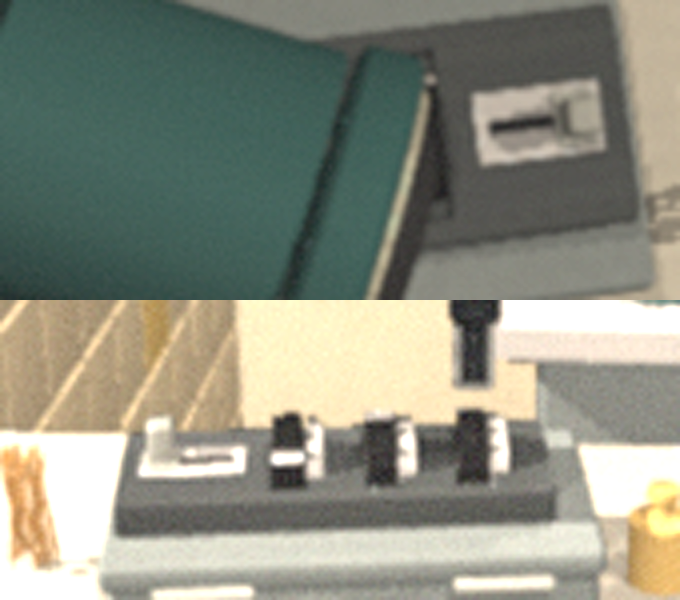

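The fingertip is centred over the left wheel: finger at column ~474 and wheel at ~474 in the side crop, with a gap of about 9 mm.

Request:
send_path([
  [[0,0,0.008,0],[0,0,0,0]],
])

```text
time: 4.82
tool_pos: [0.558, -0.1361, 0.11]
tcp_rot: [2.07, 2.362, 0.001]
wrist_force: [-0.7, -0.4, 0.1]
width: -0.0
grip_force: 0.0
```

Request:
send_path([
  [[0,0,0.002,0],[0,0,0,0]],
])

```text
time: 5.08
tool_pos: [0.5577, -0.1363, 0.1074]
tcp_rot: [2.072, 2.362, 0.0]
wrist_force: [-0.1, 0.6, -0.6]
width: -0.005
grip_force: 0.0
```

Request:
send_path([
  [[0,0,0.002,0],[0,0,0,0]],
])

```text
time: 5.32
tool_pos: [0.5582, -0.1364, 0.106]
tcp_rot: [2.071, 2.361, 0.001]
wrist_force: [-0.5, 0.5, 4.2]
width: -0.0
grip_force: 1.8
```

Request:
send_path([
  [[0,0,0.001,0],[0,0,0,0]],
])

```text
time: 5.58
tool_pos: [0.5588, -0.1363, 0.1059]
tcp_rot: [2.07, 2.36, 0.002]
wrist_force: [-1.5, 2.4, 7.3]
width: 0.001
grip_force: 3.9
```

```bash
python3 -c "
from h import *
print(off((-.006,.064,.106)))"
```

```text
(array([ 0.0001, -0.0011, -0.0001]), np.float64(97.501429241011), array([-0.0049,  0.0639,  0.1059]))
```

Request:
send_path([
  [[0,0.004,0,0],[0,0.004,0,0],[0,0.004,0,0],[0,0,0,0]],
])

```text
time: 6.08
tool_pos: [0.5711, -0.1347, 0.1058]
tcp_rot: [2.07, 2.36, 0.003]
wrist_force: [0.6, 1.4, 6.3]
width: 0.003
grip_force: 3.3
```

```bash
python3 -c "
from h import *
print(off((-.006,.064,.106)))"
```

```text
(array([ 0.0001, -0.0135, -0.0002]), np.float64(97.50129301478749), array([0.0075, 0.0639, 0.1058]))
```

Request:
send_path([
  [[0,0,-0.012,0],[0,-0.013,0,0],[0,0,0,0],[0,0,0.009,0],[0,0,0,0]],
])

```text
time: 6.7
tool_pos: [0.5561, -0.1363, 0.1063]
tcp_rot: [-2.071, -2.361, 0.001]
wrist_force: [0.0, 0.0, 1.5]
width: -0.0
grip_force: 0.0
```

Run:
```python
from h import *
print(off((-.006,.064,.106)))
s=viewer.read_camera("side")[:,:,::-1]
f=lambda i:cv2.convertScaleAbs(cv2.resize(i,(800,400),interpolation=cv2.INTER_CUBIC),alpha=1.3,beta=15)
cv2.imwrite("pics/a2.png",f(s[205:265,230:350]))
```

```text
(array([-0.0002,  0.0016,  0.0003]), np.float64(97.49599721962018), array([-0.0076,  0.0642,  0.1063]))
```

View pics/a2.png

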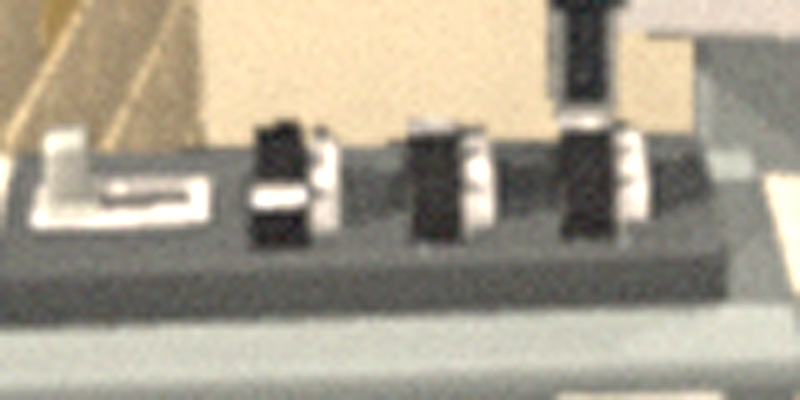

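The left wheel's bar has moved to the top (crop (583,120)), matching the drawn distance, and the middle bar is still at the top (433,126).

```bash
python3 -c "
from h import *
for u in((583,120),(433,126),(280,197)):print(bar('side',(230+(u[0]+.5)/6.667-.5,205+(u[1]+.5)/6.667-.5)))"
```

```text
(np.float64(0.0632724433192122), np.float64(0.13423960239108407))
(np.float64(0.016185507943418536), np.float64(0.1638360600241465))
(np.float64(-0.03181864698966472), np.float64(1.0545722186214637))
```

Request:
send_path([
  [[0,0.001,0.003,0],[0,0,0,0],[0,0,0,0]],
])

```text
time: 7.12
tool_pos: [0.5591, -0.136, 0.1059]
tcp_rot: [2.07, 2.361, 0.003]
wrist_force: [-1.1, 1.5, 7.5]
width: -0.001
grip_force: 3.6
```

```bash
python3 -c "
from h import *
print(off((-.006,.064,.106)))"
```

```text
(array([-0.0002, -0.0015, -0.0001]), np.float64(97.5036804015117), array([-0.0045,  0.0642,  0.1059]))
```

Request:
send_path([
  [[0,0.004,0,0],[0,0.004,0,0],[0,0.003,0,0],[0,0,0,0]],
])

```text
time: 7.62
tool_pos: [0.5702, -0.1345, 0.1059]
tcp_rot: [2.07, 2.361, 0.003]
wrist_force: [0.3, 2.1, 6.8]
width: 0.002
grip_force: 3.5
```

Request:
send_path([
  [[0,0,-0.012,0],[0,0,-0.008,0],[-0.024,0,0,0],[-0.024,0,0,0],[0,0,0,0]],
])

```text
time: 8.25
tool_pos: [0.5749, -0.1851, 0.124]
tcp_rot: [2.075, 2.359, -0.001]
wrist_force: [-0.1, 0.9, -0.5]
width: 0.001
grip_force: 0.0
```

Run:
```python
from h import *
print(off((.006,.016,.106)))
s=viewer.read_camera("side");cv2.imwrite("pics/raw.png",s[:,:,::-1])
# bar on left wheel: brightness profile along the tread arc, projected
for nm,y in(("L",.064),("M",.016),("R",-.032)):
    a=np.arange(-.2,1.3,.05);v=[]
    for t in a:
        p=proj("side",w((.028*np.sin(t),y-.001,.078+.028*np.cos(t))));v.append(cv2.getRectSubPix(s.astype(np.float32).mean(2),(5,1),tuple(map(float,p))).mean())
    print(nm,np.round(v).astype(int),a[np.argmax(v)])
```

```text
(array([0.0026, 0.0014, 0.018 ]), np.float64(97.33710735135666), array([0.0046, 0.0135, 0.124 ]))
L [128 119 108  95  79  63  47  30  14  15  17  32  54  88 132 169 201 191
 167 112  67  30  31  32  32  32  32  31  31  31] 0.5999999999999999
M [154 153 152 149 146 141 136 127 118 103  79  55  41  27  28  29  32  34
  36  35  32  34  36  37  34  32  32  33  34  33] -0.2
R [124 117 108  98  85  70  53  39  36  32  31  32  34  35  35  35  33  29
  32  36  39  62  98 147 184 207 190 142  82  40] 1.0499999999999998
```

Request:
send_path([
  [[0.002,0.002,0.012,0],[0,0,0.005,0],[0,0,0,0],[0,0,0.003,0],[0,0,0,0]],
])

```text
time: 8.93
tool_pos: [0.5778, -0.1795, 0.1058]
tcp_rot: [2.07, 2.361, 0.003]
wrist_force: [-0.5, 3.4, 5.6]
width: -0.001
grip_force: 3.4
```

```bash
python3 -c "
from h import *
print(off((.006,.016,.106)))"
```

```text
(array([-0.0025, -0.0023, -0.0002]), np.float64(97.52063981306878), array([0.0083, 0.0185, 0.1058]))
```

Request:
send_path([
  [[0,-0.005,0,0],[0,-0.005,0,0],[0,-0.004,0,0],[0,0,0,0]],
])

```text
time: 9.43
tool_pos: [0.5638, -0.1815, 0.1058]
tcp_rot: [2.07, 2.361, 0.003]
wrist_force: [-0.3, 2.1, 7.2]
width: -0.003
grip_force: 3.5
```

```bash
python3 -c "
from h import *
print(off((.006,.016,.106)))"
```

```text
(array([-0.0025,  0.012 , -0.0001]), np.float64(97.52551807029353), array([-0.006 ,  0.0185,  0.1058]))
```

Request:
send_path([
  [[-0.002,0,-0.012,0],[0,0.014,0,0],[0,0,0.005,0],[0,0,0.006,0],[0,0,0,0]],
])

```text
time: 10.05
tool_pos: [0.5779, -0.1819, 0.1058]
tcp_rot: [2.071, 2.361, 0.002]
wrist_force: [0.3, 2.3, 6.0]
width: 0.0
grip_force: 2.9
```

```bash
python3 -c "
from h import *
print(off((.006,.016,.106)))"
```

```text
(array([-0.0002, -0.002 , -0.0002]), np.float64(97.49553617074163), array([0.008 , 0.0162, 0.1058]))
```

Request:
send_path([
  [[0,-0.005,0,0],[0,-0.005,0,0],[0,-0.003,0,0],[0,0,0,0]],
])

```text
time: 10.55
tool_pos: [0.5645, -0.1837, 0.1059]
tcp_rot: [2.071, 2.361, 0.002]
wrist_force: [0.2, 1.0, 7.3]
width: 0.003
grip_force: 3.1
```

Request:
send_path([
  [[0,0,-0.012,0],[0,0,-0.008,0],[-0.024,0.007,0,0],[-0.024,0.007,0,0],[0,0,0,0]],
])

```text
time: 11.18
tool_pos: [0.5849, -0.232, 0.1252]
tcp_rot: [2.073, 2.359, -0.0]
wrist_force: [-0.2, -0.6, -0.1]
width: 0.003
grip_force: 0.0
```

Request:
send_path([
  [[0,0,0.012,0],[0,0,0.005,0],[0,0,0,0],[0,0,0.002,0],[0,0,0,0]],
])

```text
time: 11.8
tool_pos: [0.584, -0.2293, 0.1063]
tcp_rot: [-2.071, -2.362, 0.0]
wrist_force: [-0.1, 0.9, -0.2]
width: -0.002
grip_force: 0.0
```

```bash
python3 -c "
from h import *
print(off((.006,-.032,.106)))"
```

```text
(array([-0.0004, -0.0018,  0.0003]), np.float64(97.52333023306595), array([ 0.0078, -0.0316,  0.1063]))
```

Press, then two 14 mm strokes for the right wheel (1.06 rad down to 0 takes about 29.5 mm).

Request:
send_path([
  [[0,0,0.003,0],[0,0,0,0]],
])

```text
time: 12.05
tool_pos: [0.5859, -0.2294, 0.1057]
tcp_rot: [2.07, 2.36, 0.004]
wrist_force: [0.5, 2.3, 7.6]
width: -0.001
grip_force: 3.7
```

Request:
send_path([
  [[0,-0.005,0,0],[0,-0.005,0,0],[0,-0.005,0,0],[0,0,0,0]],
])

```text
time: 12.55
tool_pos: [0.5707, -0.2315, 0.1058]
tcp_rot: [2.069, 2.36, 0.003]
wrist_force: [-1.3, 1.8, 9.0]
width: 0.001
grip_force: 4.2
```

Request:
send_path([
  [[0,0,-0.012,0],[0,0.015,0,0],[0,0,0.005,0],[0,0,0.007,0],[0,0,0,0]],
])

```text
time: 13.18
tool_pos: [0.5868, -0.2294, 0.1054]
tcp_rot: [2.069, 2.359, 0.005]
wrist_force: [3.5, 4.2, 10.4]
width: 0.003
grip_force: 5.2
```

Request:
send_path([
  [[0,-0.005,0,0],[0,-0.005,0,0],[0,-0.0045,0,0],[0,0,0,0]],
])

```text
time: 13.68
tool_pos: [0.5715, -0.2315, 0.1058]
tcp_rot: [2.069, 2.359, 0.004]
wrist_force: [-1.0, 2.2, 13.1]
width: -0.002
grip_force: 6.5
```

Request:
send_path([
  [[0,0,-0.05,0],[0,0,-0.05,0],[-0.06,0,0,0],[-0.06,0,0,0],[-0.03,0,0,0]],
])

```text
time: 14.3
tool_pos: [0.5887, -0.3828, 0.2018]
tcp_rot: [-2.072, -2.36, 0.001]
wrist_force: [-0.2, -0.3, 0.5]
width: 0.001
grip_force: 0.0
```

Request:
send_path([
  [[0,0.04,0,0],[0,0.04,0,0],[0,0,0,0]],
])

```text
time: 14.68
tool_pos: [0.6701, -0.3687, 0.2006]
tcp_rot: [-2.068, -2.362, 0.0]
wrist_force: [0.1, -0.1, -0.8]
width: 0.0
grip_force: 0.0
```

```bash
python3 - <<'E'
from h import *
print(off((0,-.128,.106)))
t=viewer.read_camera("top")[:,:,::-1];s=viewer.read_camera("side")[:,:,::-1]
f=lambda i:cv2.convertScaleAbs(cv2.resize(i,(800,300),interpolation=cv2.INTER_CUBIC),alpha=1.5,beta=15)
cv2.imwrite("pics/a3.png",np.vstack([f(t[250:310,285:445]),f(s[215:275,220:380])]))
E
```

```text
(array([ 0.053 , -0.0746,  0.0948]), np.float64(97.6034227212751), array([ 0.0748, -0.1811,  0.2006]))
```

View pics/a3.png

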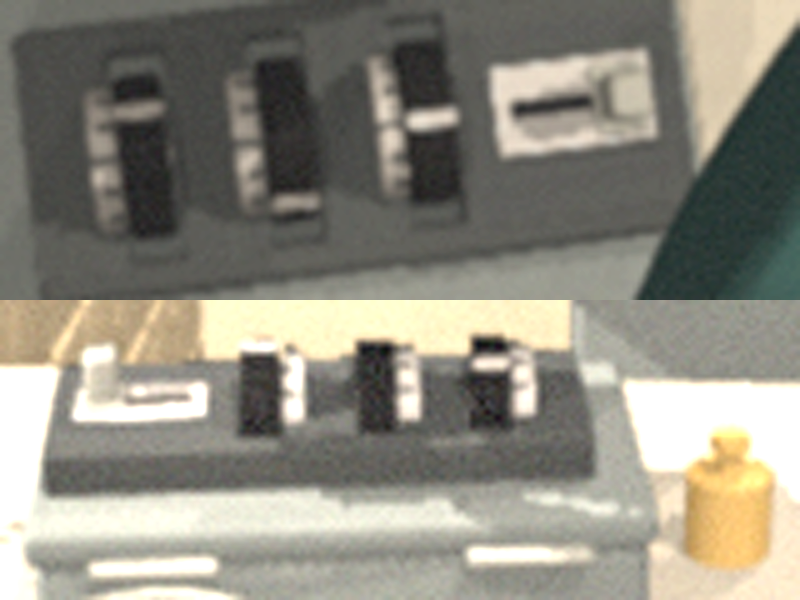

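Top crop: the left bar is at (138,108), the middle at (296,205) and the right at (432,119). I'll measure these precisely.

Run:
```python
from h import *
for n in("top","side"):
  s=viewer.read_camera(n).astype(np.float32).mean(2)
  for nm,y in(("L",.064),("M",.016),("R",-.032)):
    a=np.arange(-1.3,1.3,.02)
    P=[[proj(n,w((.028*np.sin(t),y+dy,.078+.028*np.cos(t)))) for dy in np.linspace(-.005,.003,7)] for t in a]
    v=cv2.remap(s,np.float32(P),None,cv2.INTER_LINEAR).mean(1)
    ok=(a<1.2)&(a>(-1.2 if n=="top" else .3)); k=np.argmax(np.where(ok,v,0)); m=abs(a-a[k])<.2; ww=np.clip(v-60,0,None)*m
    print(n,nm,a[k],(ww*a).sum()/ww.sum(),v[k])
  if n=="top":
    for nm,y in(("L",.064),("M",.016),("R",-.032)):  # wheel tread dark extent along x at top height
      pass
f=lambda u,v:(285+(u+.5)/5-.5,250+(v+.5)/5-.5)
for u in((138,108),(296,205),(432,119)):print(bar("top",f(*u)))
for u in((103,122),(105,160),(112,195),(241,104),(244,145),(252,180),(380,92),(384,129),(392,165)):
    o=f(*u);p=bx(onz("top",o,.078+.0245*(.9 if u[1] not in(160,145,129) else 1)));print(p[1],p[0],np.arcsin(p[0]/.0245))
```

```text
top L 0.5400000000000016 0.5515479164998105 78.57808
top M -0.8799999999999997 -0.8780969604198811 85.48057
top R 0.020000000000001128 0.012887224847685836 131.46346
side L 0.6200000000000017 0.619953031315384 146.72508
side M 1.1800000000000022 nan 30.800175
side R 0.3000000000000014 0.19035797504596713 87.85966
(np.float64(0.06333925000209173), np.float64(0.5899917471453509))
(np.float64(0.015012523582058849), np.float64(-0.9352622973466255))
(np.float64(-0.032632179694260445), np.float64(0.008137371455063278))
0.07545677095003774 0.012380423853858997 0.5297567200738442
0.07614944042395208 -0.00025470424765382645 -0.01039627901613496
0.07528928337435904 -0.011985452713727213 -0.5111747330018127
0.029253647534832197 0.012884638964540332 0.5537771799599555
0.029921651442454855 -0.0007757362411786567 -0.03166799656126544
0.028646433244170554 -0.012548519795015077 -0.5377262875318791
-0.017086756617181665 0.011320707466777893 0.4803275574085395
-0.01672035688854489 -0.0010712231796280506 -0.04373733834478736
-0.018044803138628725 -0.013186235840313547 -0.568316219225635<stdin>:9: RuntimeWarning: invalid value encountered in scalar divide
```

Middle and right are good. The left wheel is about 0.09 rad too far, so I'll trim it back about 2.5 mm.

Request:
send_path([
  [[0.06,-0.018,0,0],[0.06,-0.018,0,0],[0.06,-0.018,0,0],[0.06,-0.018,0.02,0],[0.005,0,0.05,0]],
])

```text
time: 15.5
tool_pos: [0.5668, -0.1373, 0.1375]
tcp_rot: [2.064, 2.36, 0.005]
wrist_force: [1.3, -0.6, -0.0]
width: -0.006
grip_force: 0.0
```

Request:
send_path([
  [[0,0,0.01,0],[0,0,0,0],[0,0,0,0]],
])

```text
time: 15.88
tool_pos: [0.5683, -0.1409, 0.1263]
tcp_rot: [2.071, 2.358, 0.002]
wrist_force: [-0.1, -0.6, -0.3]
width: -0.0
grip_force: 0.0
```

```bash
python3 -c "
from h import *
print(off((.002,.064,.106)))"
```

```text
(array([ 0.0059, -0.0019,  0.0203]), np.float64(97.43051084424297), array([0.0038, 0.0581, 0.1263]))
```

Request:
send_path([
  [[0.006,0,0.012,0],[0,0,0.007,0],[0,0,0,0],[0,0,0.003,0],[0,0,0,0]],
])

```text
time: 16.5
tool_pos: [0.5688, -0.1334, 0.1058]
tcp_rot: [2.069, 2.358, 0.006]
wrist_force: [-0.0, 3.5, 14.0]
width: -0.004
grip_force: 7.2
```

```bash
python3 -c "
from h import *
print(off((.002,.064,.106)))"
```

```text
(array([-0.0014, -0.0034, -0.0003]), np.float64(97.48827812350083), array([0.0054, 0.0654, 0.1058]))
```

Request:
send_path([
  [[0,-0.0025,0,0],[0,0,0,0]],
])

```text
time: 16.75
tool_pos: [0.5666, -0.1337, 0.1058]
tcp_rot: [2.068, 2.358, 0.007]
wrist_force: [-0.2, 4.0, 14.8]
width: 0.001
grip_force: 6.9
```

```bash
python3 -c "
from h import *
print(off((.002,.064,.106)))"
```

```text
(array([-0.0014, -0.0011, -0.0002]), np.float64(97.49099949593283), array([0.0031, 0.0654, 0.1058]))
```

Request:
send_path([
  [[0,0,-0.04,0],[0,0,-0.02,0],[-0.06,0,0,0],[-0.06,0,0,0],[-0.06,0,0,0]],
])

```text
time: 17.38
tool_pos: [0.587, -0.3137, 0.1619]
tcp_rot: [-2.07, -2.363, -0.0]
wrist_force: [1.1, 0.8, 0.1]
width: 0.002
grip_force: 0.0
```

Request:
send_path([
  [[-0.007,0,0,0],[0,0,0,0],[0,0,0,0]],
])

```text
time: 17.75
tool_pos: [0.5875, -0.3176, 0.1617]
tcp_rot: [-2.069, -2.362, -0.0]
wrist_force: [0.0, 0.2, 0.4]
width: 0.003
grip_force: 0.0
```

Run:
```python
from h import *
print(off((.004,-.123,.094)))
t=viewer.read_camera("top")[:,:,::-1];s=viewer.read_camera("side")[:,:,::-1]
f=lambda i:cv2.convertScaleAbs(cv2.resize(i,(800,300),interpolation=cv2.INTER_CUBIC),alpha=1.5,beta=15)
cv2.imwrite("pics/a4.png",np.vstack([f(t[250:310,285:445]),f(s[205:265,180:340])]))
```

```text
(array([-0.0035,  0.0044,  0.0677]), np.float64(97.56599131714869), array([-0.0003, -0.1196,  0.1617]))
```

View pics/a4.png

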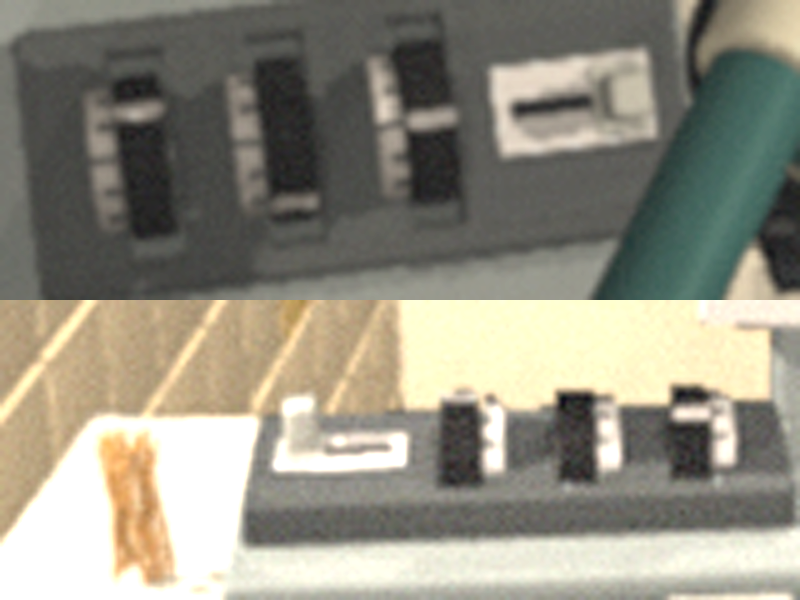

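The left bar is now at crop (138,112). The jar's picks in the side view, around (135,500), are clear of the case end. I'll measure the left wheel again.

Run:
```python
from h import *
for n in("top","side"):
  s=viewer.read_camera(n).astype(np.float32).mean(2)
  for nm,y in(("L",.064),("M",.016),("R",-.032)):
    a=np.arange(-1.3,1.3,.02)
    P=[[proj(n,w((.028*np.sin(t),y+dy,.078+.028*np.cos(t)))) for dy in np.linspace(-.005,.003,7)] for t in a]
    v=cv2.remap(s,np.float32(P),None,cv2.INTER_LINEAR).mean(1)
    ok=(a<1.2)&(a>(-1.2 if n=="top" else .3)); k=np.argmax(np.where(ok,v,0)); m=abs(a-a[k])<.2; ww=np.clip(v-60,0,None)*m
    print(n,nm,a[k],(ww*a).sum()/max(ww.sum(),1))
```

```text
top L 0.5200000000000016 0.5293555031082267
top M -0.8799999999999997 -0.8791853872865137
top R 0.020000000000001128 0.014379048660381729
side L 0.6200000000000017 0.6141541727334292
side M 0.8800000000000019 0.0
side R 0.3000000000000014 0.18350071393147144
```

Request:
send_path([
  [[-0.003,0.004,0.05,0],[0,0,0.018,0],[0,0,0,0],[0,0,0,0]],
])

```text
time: 18.45
tool_pos: [0.593, -0.3219, 0.0957]
tcp_rot: [2.07, 2.361, 0.0]
wrist_force: [-0.0, 0.2, -0.4]
width: -0.003
grip_force: 0.0
```

```bash
python3 -c "
from h import *
print(off((.004,-.123,.094)))"
```

```text
(array([ 0.0016, -0.0006,  0.0017]), np.float64(97.52069417535711), array([ 0.0046, -0.1246,  0.0957]))
```

Request:
send_path([
  [[0.005,0,0,0],[0.005,0,0,0],[0.003,0,0,0],[0,0,0,0]],
])

```text
time: 18.95
tool_pos: [0.591, -0.3089, 0.0951]
tcp_rot: [2.07, 2.361, 0.0]
wrist_force: [0.3, -1.6, 1.2]
width: -0.0
grip_force: 0.8
```

```bash
python3 -c "
from h import *
print(off((.004,-.091,.094)))"
```

```text
(array([ 0.0204, -0.0002,  0.001 ]), np.float64(97.52100577943452), array([ 0.0042, -0.1114,  0.0951]))
```

Request:
send_path([
  [[0.003,0,0,0],[0.003,0,0,0],[0,0,0,0]],
])

```text
time: 19.32
tool_pos: [0.5896, -0.3025, 0.0941]
tcp_rot: [-2.071, -2.362, -0.0]
wrist_force: [1.0, -1.3, 0.4]
width: 0.003
grip_force: 0.7
```

```bash
python3 -c "
from h import *
print(off((.004,-.091,.094)))"
```

```text
(array([0.0139, 0.0003, 0.0001]), np.float64(97.51210405457394), array([ 0.0037, -0.1049,  0.0941]))
```

Request:
send_path([
  [[0.004,0,0,0],[0.004,0,0,0],[0.004,0,0,0],[0,0,0,0]],
])

```text
time: 19.82
tool_pos: [0.5878, -0.2901, 0.094]
tcp_rot: [-2.07, -2.361, -0.0]
wrist_force: [0.2, -0.1, 0.7]
width: -0.003
grip_force: 0.1
```

Request:
send_path([
  [[0.003,0,0,0],[0,0,0,0],[0,0,0,0]],
])

```text
time: 20.2
tool_pos: [0.5876, -0.2885, 0.0941]
tcp_rot: [2.071, 2.362, -0.001]
wrist_force: [0.2, -3.9, -1.7]
width: -0.002
grip_force: 2.5
```

```bash
python3 -c "
from h import *
print(off((.004,-.091,.094)))"
```

```text
(array([-0.0003,  0.0004,  0.0001]), np.float64(97.50450656155724), array([ 0.0036, -0.0907,  0.0941]))
```

Force is rising at the expected end of travel. I'll push a little more, then back off and look.

Request:
send_path([
  [[0.003,0,0,0],[0,0,0,0],[0,0,0,0]],
])

```text
time: 20.58
tool_pos: [0.5877, -0.2883, 0.0942]
tcp_rot: [2.068, 2.359, -0.005]
wrist_force: [1.3, -12.4, -4.9]
width: 0.001
grip_force: 6.4
```

Request:
send_path([
  [[-0.012,0,0,0],[0,0,-0.05,0],[0,0,-0.05,0],[-0.05,0,0,0],[0,0,0,0]],
])

```text
time: 21.2
tool_pos: [0.596, -0.3486, 0.1954]
tcp_rot: [2.073, 2.359, 0.001]
wrist_force: [-0.1, 0.5, -1.5]
width: 0.001
grip_force: 0.0
```

Run:
```python
from h import *
t=viewer.read_camera("top")[:,:,::-1];s=viewer.read_camera("side")[:,:,::-1]
f=lambda i:cv2.convertScaleAbs(cv2.resize(i,(800,300),interpolation=cv2.INTER_CUBIC),alpha=1.5,beta=15)
cv2.imwrite("pics/a5.png",np.vstack([f(t[250:310,285:445]),f(s[205:265,180:340])]))
```

```text
(no output)
```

View pics/a5.png

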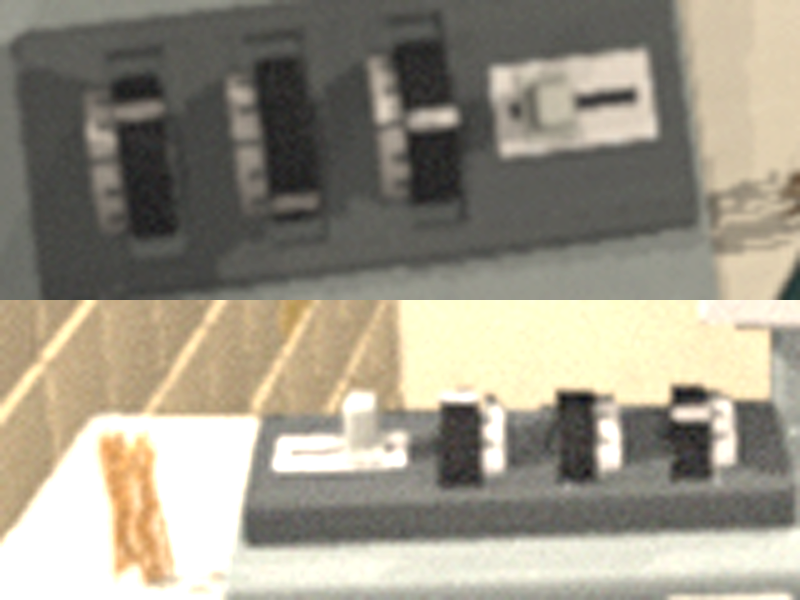

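The knob moved from crop column 628 to 553, about 25 mm, so the bolt is fully open. The wheels are unchanged, the jar is in place and the arm is clear.

```bash
python3 -c "
from workcell import bot, viewer, telemetry, finish_job
print(finish_job())"
```

```text
the job is handed in; nothing more can be done
None
```

I set the wheels to 4 - 1 - 3, slid the bolt its full 25 mm to the left and handed the job in at about 21 s with the arm clear and nothing around the box touched; the left wheel sits about 0.07 rad past its tick, within tolerance, and the final verdict was not shown.

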